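Sweep the loose relays into the catch fence

TASK

Three small block-shaped relays lie loose on the bench; with the fingertips, sweep or push them along the bench into the three-sided aluminium catch fence, until the middle of each is at least 2 cm inside its open front, that is 2 cm past the roots of the two short flared wings. Do not lift or flick them, and leave the screw jar, the loupe and the small plug-in stick where they are.

Things in the scene. Friction and masses are not known exactly. Their poses are not given: they have to be found in the camera images.
- fence: Three-sided catch fence of bare aluminium, fixed, no floor. Origin: on the bench, middle of the open front; x points level into it, y to its left wall. Inside: y -50 to 50 mm, x 0 to 80 mm. Walls 4 mm thick, 22 mm high (back 25). From each front corner a wing flares out to x -26, y +-64 mm. Two screwed feet (5 mm high) behind the back. Its open front faces the robot's left, within 25 degrees.
- relay0: Relay 1 of three alike: small loose rectangular block, 13 (x) x 29 (y) x 26 (z) mm, 15 to 30 g, hard plastic, standing on the bench. Origin: centre of its underside; z up at the start, any yaw. It slides when pushed and may tip over onto a side, which does no harm.
- relay0_mid (a point): Centre of relay 1: 13 mm above the bench while it stands, 6.5 mm when it lies on its broad side.
- relay1: Relay 2 of three alike: small loose rectangular block, 13 (x) x 29 (y) x 26 (z) mm, 15 to 30 g, hard plastic, standing on the bench. Origin: centre of its underside; z up at the start, any yaw. It slides when pushed and may tip over onto a side, which does no harm.
- relay1_mid (a point): Centre of relay 2: 13 mm above the bench while it stands, 6.5 mm when it lies on its broad side.
- relay2: Relay 3 of three alike: small loose rectangular block, 13 (x) x 29 (y) x 26 (z) mm, 15 to 30 g, hard plastic, standing on the bench. Origin: centre of its underside; z up at the start, any yaw. It slides when pushed and may tip over onto a side, which does no harm.
- relay2_mid (a point): Centre of relay 3: 13 mm above the bench while it stands, 6.5 mm when it lies on its broad side.
- jar: Jar of screws with black lid, loose, 43 mm across, 46 mm high, standing beyond the fence, farther from the robot; origin: centre of its underside. To be left alone.
- loupe: Eye loupe, a loose black round tapered cup, 33 mm across, 30 mm high, standing beyond the relays, farther from the robot; origin: centre of its underside. To be left alone.
- dongle: Small flat black plug-in stick with a metal plug, loose, 17 x 56 x 9 mm (long axis y), lying on the bench to the right of the jar; origin: centre of its underside. To be left alone.
- monitor_corner (a point): Upper far corner of the standing monitor (310 mm high), whose thin panel runs from here 450 mm towards the robot, parallel to world x, to the right of the work. Right of it stands a camera stand, two posts 430 mm high about 0.2 m nearer the robot and 0.1 m farther right. Pass above both (0.45 m clear height) when coming from the right.
- post_foot (a point): Foot of the near right corner of a fixed post over 1 m high, left of the work: keep wrist and forearm clear of it. Left of and nearer than it stands a file rack 300 mm high.

How it is judged:
By the outcome, as a careful person would: the job done as asked, in the order asked, and still so for the second after the job is handed in, with the robot touching nothing.
It also fails if it takes over 67 s, if anything falls off the work surface, if the arm or the gripper's body presses on something with over 40 N, if the wrist force passes 120 N, or if a joint passes its speed limit or range.

ROBOT

A 7-joint arm with a two-finger parallel gripper is mounted at the origin on the work surface; the furniture and walls round the work are solid. World frame = base frame: x ahead of the robot, y to its left, z up, the work surface at z = 0. Lengths are in m, angles in rad, forces in N, time in s.
With the tool pointing down it reaches from about 0.425 to 0.925 m from the base axis. Payload 6.8 kg.
Tool frame: the origin (TCP) lies midway between the tips of the shut fingers; the grasp point (between the pads) lies 19 mm behind it; y points along the fingers, z is the direction in which the jaws open and shut, and the axes are right-handed (so a half turn about y gives the same grasp; the last joint's range is limited). The gripper opens to 85 mm and grips with 20 to 120 N. Pads are 22 mm wide; open, the fingers measure 114 mm over their backs; the gripper's body (76 mm by 85 mm) begins 54 mm behind the grasp point. The pads swing forward as they close: fully open they stand 13 mm farther back than shut.
Start: joints at [-1.339, 0.477, 0.022, 1.555, -0.011, 1.109, -0.083], TCP at [0.225, 0.636, 0.231] pointing down, gripper open.
Joint ranges: [-2.96, 2.96], [-0.34, 2.1], [-1.41, 1.46], [0.24, 2.44], [-1.37, 4.51], [0.17, 1.92], [-2.96, 2.96]. Speed limits (rad/s): [2.39, 2.39, 3.14, 3.14, 3.14, 3.14, 3.14].

INTERFACE

Orientations are given as a unit quaternion [w, x, y, z].
In Python, from station import bot gives the robot as it stands. The module is installed in compiled form; this text tells all that it offers.
- The arm moves only by the shell command python3 -m crank 'ROWS' [FORCE]. ROWS is JSON, a list of rows, each an object with "linear": the shift along the tool's x, y, z in m, a list of three; "dr": the turn, a rotation vector about the tool's x, y, z in degrees, a list of three; "hand": the gripper command: -1 is shut, 1 is fully open, values between are in proportion. A call has 1 to 10 rows; each row is the pose to reach, as a shift and turn from the pose commanded when the call began, along the tool's axes at that moment; what a row does not reach only later rows make up. A row lasts 1/12 s, in which the tool goes at most 41.7 mm and 7.16 degrees, less where a joint would pass 70% of its speed; a pose out of reach is approached as far as the arm can. A call with a gripper value outside its range is refused whole. The fingers move at their own pace and stop on an object; FORCE is the grip in N (left out, the last holds). Time passes only in rows, so rows that repeat a pose let the fingers close. It gives the time, the measured TCP pose, the force and the opening at its end, in the units of the state.
- bot.get_obs(): the state, without advancing time (a new reading comes with each control period).
- bot.read_camera(name): name is "side" or "top"; returns the picture (420x560x3 uint8, blue, green, red); there is no depth.
- bot.camera_params(name): a dict with "K" (3x3 intrinsics, pixels), "R" (3x3) and "t" (3): a world point X has camera coordinates R X + t. Camera axes: x right, y down, z forward; pixel columns grow to the right and rows downward; lengths in m; the calibration is good to about 2 mm. A picture is of the moment at which its call begins. camera_params takes no time and is no camera call.
- bot.hand_in(): hands the job in, once; it reports no verdict.
Trained networks look in the newest picture that a camera, given by its name, has taken for a name from the list of things; names that differ only in an ending like _2 or _b are one class to them, and where a whole thing is asked for, a point or a joint stands for the part that bears it (a point fixed in the world has none). Each returns a list of dicts, best first, with "score" (0 to 1); they miss things now and then, are a little off and sometimes report something else, mostly with a low value. They report only what shows in the picture. A call takes as long as a camera call.
- bot.search_frame(camera, target): "extent" ([left, top, right, bottom] in pixels, round what is visible of it).
- bot.cut_out(camera, target): "pixels" (420x560 bool, what is visible of it) and "extent" ([left, top, right, bottom] in pixels, round what is visible of it).
- bot.place_of(camera, target): "xy" ([column, row] in pixels: a listed point, or the origin of a listed thing).
The state is a dict: "t": time; "q": joint angles; "joint_vel": joint speeds; "joint_torque": joint torques, N m; "eef_pos": TCP position; "tool_rot": TCP orientation; "contact_force": force on the tool from outside, world axes, zero at the start; "torque": the same for the moment, N m; "gripper_width": opening from 0.0 (shut) to 1.0 (fully open).
Only numpy, scipy, OpenCV 4.12 (cv2) and the standard library are available. Lean on these libraries where they do the work, as an engineer would, in place of code of your own. Each camera call takes 0.05 s, during which the arm holds its last target. There are 200 camera calls.

## Working session

There is one attempt and no reset: what is moved stays moved. The work goes in short steps, Python scripts to look and compute and a shell command to move; the robot and the scene stay as the last step left them, time stands still between calls to the robot, and variables do not carry over. Pictures are saved under pics/ and viewed, about 8 in all and at most 12, crops included, and the job is handed in when it is done.

```bash
mkdir -p pics
cat > h.py <<'E'
from station import bot
import numpy as np, cv2
from scipy.spatial.transform import Rotation as Ro
def ray(c,uv,z=0.):
    p=bot.camera_params(c);K,R,t=map(np.array,(p["K"],p["R"],p["t"]))
    d=R.T@np.linalg.solve(K,[uv[0],uv[1],1.]);o=-R.T@t
    return (o+d*(z-o[2])/d[2]).round(4)
def proj(c,X):
    p=bot.camera_params(c);K,R,t=map(np.array,(p["K"],p["R"],p["t"]))
    v=K@(R@np.array(X)+t.ravel());return v[:2]/v[2]
def pose():
    o=bot.get_obs();w,x,y,z=o["tool_rot"];return o,Ro.from_quat([x,y,z,w]).as_matrix()
E
python3 - <<'E'
from h import *
a=bot.read_camera("top");b=bot.read_camera("side")
cv2.imwrite("pics/top0.png",a);cv2.imwrite("pics/side0.png",b)
o,R=pose();print(o["t"],o["eef_pos"],R.round(3),o["gripper_width"])
for c in("top","side"):
  p=bot.camera_params(c);print(c,-np.array(p["R"]).T@np.array(p["t"]).ravel())
  for n in("fence","relay0","jar","loupe","dongle","post_foot","monitor_corner"):
    for d in bot.place_of(c,n)[:4]: print(n,round(d["score"],2),np.round(d["xy"]),ray(c,d["xy"],.31 if n[0]=="m" else 0))
E
```

```text
0.1 [0.22480489 0.63590722 0.23042019] [[ 0.943 -0.     0.333]
 [-0.333 -0.002  0.943]
 [ 0.    -1.    -0.002]] 0.996485345429636
top [0.43807802 0.11872783 1.18540125]
relay0 0.67 [259. 183.] [0.6429 0.156  0.    ]
relay0 0.62 [256. 277.] [0.4301 0.164  0.    ]
relay0 0.61 [244. 238.] [0.5162 0.1912 0.    ]
relay0 0.58 [259. 255.] [0.4775 0.1565 0.    ]
jar 0.77 [310. 179.] [0.6513 0.0406 0.    ]
loupe 0.73 [260. 183.] [0.6431 0.1537 0.    ]
loupe 0.5 [258. 257.] [0.4738 0.1596 0.    ]
dongle 0.73 [354. 179.] [ 0.6488 -0.0605  0.    ]
post_foot 0.95 [197. 221.] [0.5576 0.2978 0.    ]
monitor_corner 0.88 [388. 197.] [ 0.5623 -0.0701  0.31  ]
side [ 0.01526623 -0.33717822  0.92050267]
relay0 0.66 [233. 298.] [ 0.4309  0.16   -0.    ]
relay0 0.63 [252. 269.] [0.5188 0.1814 0.    ]
relay0 0.62 [249. 283.] [0.4833 0.1601 0.    ]
loupe 0.72 [294. 248.] [0.63   0.1458 0.    ]
post_foot 0.64 [230. 235.] [0.564  0.2953 0.    ]
monitor_corner 0.96 [372. 213.] [ 0.5686 -0.0715  0.31  ]
```

View pics/top0.png

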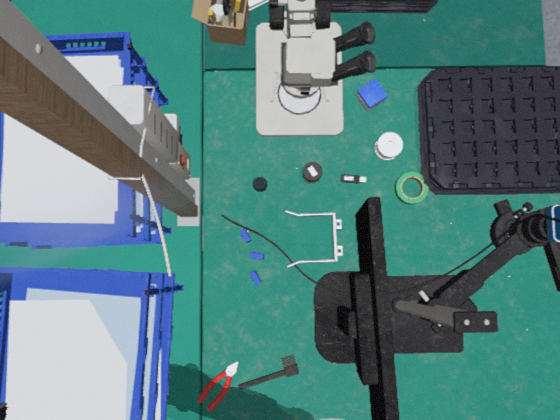

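View pics/side0.png

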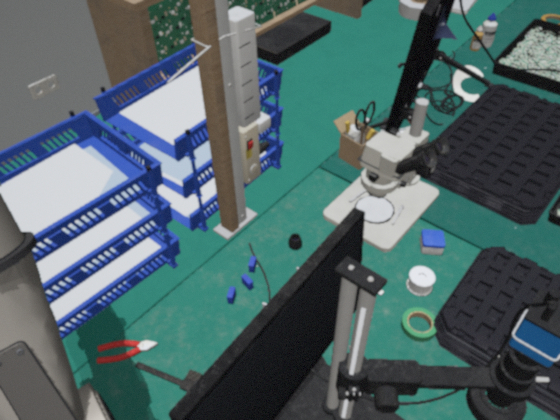

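The top view shows three blue relays at about (245,237), (257,256) and (256,278). The fence's open front is around (300,238), opening left. The loupe is at (260,184), the jar at (312,172), the dongle at (353,179) and the post foot at (197,221). In the side view the monitor hides the fence.

Run:
```python
from h import *
a=cv2.imread("pics/top0.png")
m=((a[...,0].astype(int)-a[...,1]>40)&(a[...,0]>90)).astype(np.uint8)
m[:,:215]=0;m[:215]=0;m[300:]=0;m[:,300:]=0
n,l,s,c=cv2.connectedComponentsWithStats(m)
for i in range(1,n):
  if s[i,4]<20: continue
  pts=np.argwhere(l==i)[:,::-1].astype(float)
  W=np.array([ray("top",p,.024)[:2] for p in pts]).astype(np.float32)
  u,v=np.linalg.eigh(np.cov(W.T));print(s[i,4],W.mean(0),np.degrees(np.arctan2(v[1,1],v[0,1])),np.sqrt(12*u),cv2.minAreaRect(W))
cv2.imwrite("pics/crop0.png",cv2.resize(a[160:300,210:370],None,fx=5,fy=5,interpolation=cv2.INTER_CUBIC)[:600])
```

```text
84 [0.5218535  0.18768808] -151.6635341528219 [0.01366199 0.0301775 ] ((0.5216530561447144, 0.18792904913425446), (0.029896508902311325, 0.013850371353328228), 26.306995391845703)
83 [0.4771098  0.16233133] 78.22323176400421 [0.01336502 0.03027942] ((0.4771290123462677, 0.16241896152496338), (0.02975916862487793, 0.01294104102998972), 78.19014739990234)
87 [0.4285218  0.16566318] -150.8382550065091 [0.01404709 0.02958938] ((0.42865851521492004, 0.16566267609596252), (0.0292013231664896, 0.013813198544085026), 29.6237850189209)
```

View pics/crop0.png

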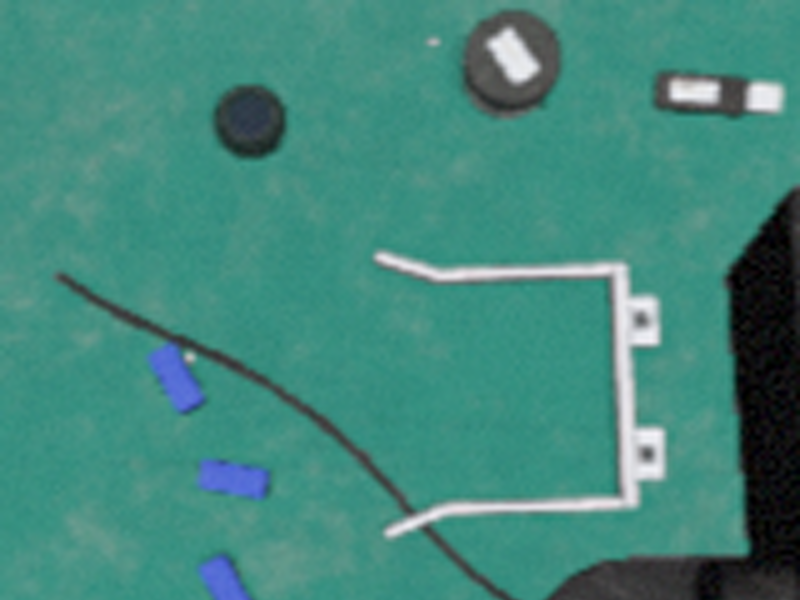

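```bash
python3 -m crank '[{"linear":[0,-0.04,0],"dr":[0,0,0],"hand":-0.6},{"linear":[0,-0.08,0],"dr":[0,0,0],"hand":-0.6},{"linear":[0,-0.12,0],"dr":[0,0,0],"hand":-0.6},{"linear":[0,-0.16,0],"dr":[0,0,0],"hand":-0.6},{"linear":[0,-0.18,0],"dr":[0,0,0],"hand":-0.6},{"linear":[0,-0.18,0],"dr":[0,0,0],"hand":-0.6}]'
```

```text
t: 1.3
eef_pos: [0.2257, 0.6382, 0.4183]
tool_rot: [0.701, -0.693, 0.119, -0.12]
contact_force: [0.2, 0.2, 0.0]
gripper_width: 0.202
```

Crop: the fence front roots are at crop (440,274) and (447,510), with the back at x≈625. The relays stand clear of the fence. Next I move over to the work, retracting inside the post.

```bash
python3 -m crank '[{"linear":[0.024,0,-0.027],"dr":[0,7,0],"hand":-0.6},{"linear":[0.048,0,-0.055],"dr":[0,14,0],"hand":-0.6},{"linear":[0.072,0,-0.082],"dr":[0,21,0],"hand":-0.6},{"linear":[0.096,0,-0.110],"dr":[0,28,0],"hand":-0.6},{"linear":[0.120,0,-0.137],"dr":[0,35,0],"hand":-0.6},{"linear":[0.143,0,-0.164],"dr":[0,42,0],"hand":-0.6},{"linear":[0.167,0,-0.192],"dr":[0,49,0],"hand":-0.6},{"linear":[0.191,0,-0.219],"dr":[0,56,0],"hand":-0.6},{"linear":[0.215,0,-0.247],"dr":[0,63,0],"hand":-0.6},{"linear":[0.239,0,-0.274],"dr":[0,70.5,0],"hand":-0.6}]'
python3 - <<'E'
from h import *
o,R=pose();print(o["t"],o["q"],R.round(3))
for n,u in dict(rootF=(298,214.8),rootN=(299.4,262),backF=(334,213.6),backN=(335.6,260),tipN=(288,266.8),tipF=(285.6,211.4)).items(): print(n,ray("top",u,.022))
E
```

```text
t: 2.13
eef_pos: [0.3591, 0.2963, 0.4107]
tool_rot: [-0.5, 0.5, -0.5, 0.5]
contact_force: [0.5, 0.8, 0.4]
gripper_width: 0.198
2.1333 [-1.13825766 -0.02268861  0.3108569   1.78581024  0.0068619   1.37800242
 -0.82835723] [[ 0.    -0.001  1.   ]
 [-1.    -0.     0.   ]
 [ 0.    -1.    -0.001]]
rootF [0.566 0.069 0.022]
rootN [0.4614 0.0675 0.022 ]
backF [ 0.5679 -0.011   0.022 ]
backN [ 0.465  -0.0122  0.022 ]
tipN [0.4512 0.0928 0.022 ]
tipF [0.5739 0.0965 0.022 ]
```

```bash
python3 -m crank '[{"linear":[0.022,0.04,0.03],"dr":[0,0,0],"hand":-0.85},{"linear":[0.044,0.07,0.06],"dr":[0,0,0],"hand":-0.85},{"linear":[0.066,0.10,0.09],"dr":[0,0,0],"hand":-0.85},{"linear":[0.089,0.13,0.119],"dr":[0,0,0],"hand":-0.85},{"linear":[0.089,0.17,0.119],"dr":[0,0,0],"hand":-0.85},{"linear":[0.089,0.21,0.119],"dr":[0,0,0],"hand":-0.85},{"linear":[0.089,0.25,0.119],"dr":[0,0,0],"hand":-0.85},{"linear":[0.089,0.29,0.119],"dr":[0,0,0],"hand":-0.85},{"linear":[0.089,0.32,0.119],"dr":[0,0,0],"hand":-0.85},{"linear":[0.089,0.32,0.119],"dr":[0,0,0],"hand":-0.85}]'
```

```text
t: 2.97
eef_pos: [0.4737, 0.2077, 0.0848]
tool_rot: [-0.497, 0.506, -0.499, 0.498]
contact_force: [-2.0, 0.3, -0.3]
gripper_width: 0.074
```

Run:
```python
from h import *
cv2.imwrite("pics/top1.png",cv2.resize(bot.read_camera("top")[160:300,190:370],None,fx=4,fy=4))
print(bot.get_obs()["eef_pos"])
```

```text
[0.4751198  0.20824264 0.08722448]
```

View pics/top1.png

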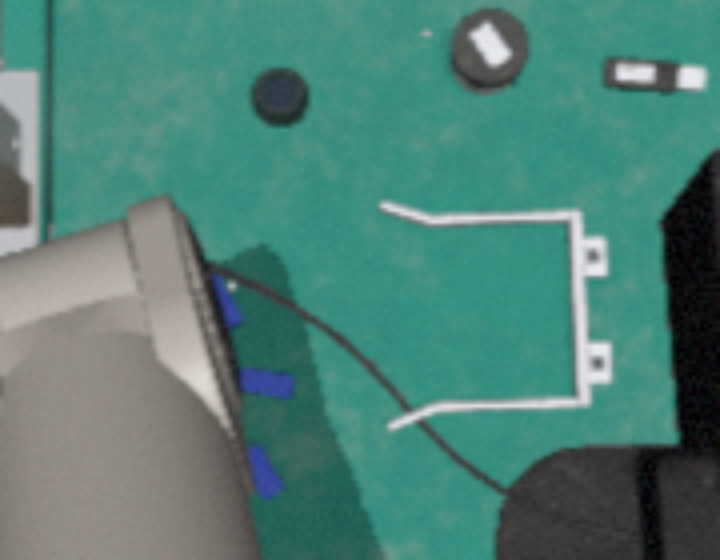

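Relays are undisturbed, and the wrist is close to the post at crop (0-40,70-250). I'll lean it away for the far relay. Next I go down behind the middle relay.

```bash
python3 -m crank '[{"linear":[0,0.03,0.002],"dr":[0,0,0],"hand":-0.85},{"linear":[0,0.055,0.002],"dr":[0,0,0],"hand":-0.85},{"linear":[0,0.07,0.002],"dr":[0,0,0],"hand":-0.85},{"linear":[0,0.08,0.002],"dr":[0,0,0],"hand":-0.85},{"linear":[0,0.083,0.002],"dr":[0,0,0],"hand":-0.85},{"linear":[0,0.083,0.002],"dr":[0,0,0],"hand":-0.85}]'
python3 - <<'E'
from h import *
cv2.imwrite("pics/side1.png",bot.read_camera("side")); print(bot.get_obs()["eef_pos"])
E
```

```text
t: 3.52
eef_pos: [0.4813, 0.2107, 0.0093]
tool_rot: [0.502, -0.501, 0.498, -0.498]
contact_force: [-0.3, -0.8, 0.2]
gripper_width: 0.073
[0.48156152 0.21076106 0.00972912]
```

View pics/side1.png

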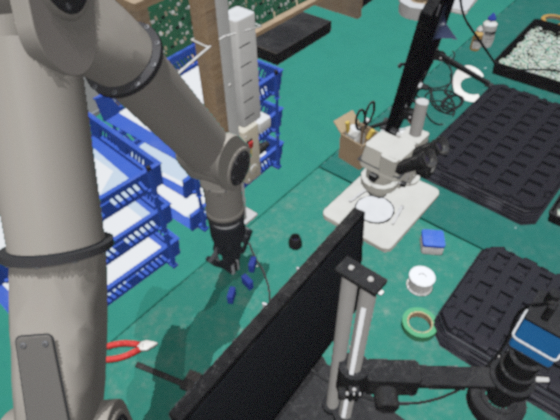

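The hand is down behind the relays, clear of the post but close to it. Pushing the middle relay in.

```bash
python3 -m crank '[{"linear":[0.006,0.004,0],"dr":[0,0,0],"hand":-0.85},{"linear":[0.014,0.004,0.001],"dr":[0,0,0],"hand":-0.85},{"linear":[0.024,0.004,0.002],"dr":[0,0,0],"hand":-0.85},{"linear":[0.034,0.004,0.004],"dr":[0,0,0],"hand":-0.85},{"linear":[0.044,0.004,0.006],"dr":[0,0,0],"hand":-0.85},{"linear":[0.054,0.004,0.008],"dr":[0,0,0],"hand":-0.85},{"linear":[0.064,0.004,0.010],"dr":[0,0,0],"hand":-0.85},{"linear":[0.074,0.004,0.012],"dr":[0,0,0],"hand":-0.85},{"linear":[0.084,0.004,0.014],"dr":[0,0,0],"hand":-0.85},{"linear":[0.090,0.004,0.015],"dr":[0,0,0],"hand":-0.85}]'
python3 -m crank '[{"linear":[0.010,0,0.001],"dr":[0,0,0],"hand":-0.85},{"linear":[0.020,0,0.002],"dr":[0,0,0],"hand":-0.85},{"linear":[0.030,0,0.003],"dr":[0,0,0],"hand":-0.85},{"linear":[0.040,0,0.004],"dr":[0,0,0],"hand":-0.85},{"linear":[0.050,0,0.004],"dr":[0,0,0],"hand":-0.85},{"linear":[0.059,0,0.004],"dr":[0,0,0],"hand":-0.85},{"linear":[0.066,0,0.004],"dr":[0,0,0],"hand":-0.85},{"linear":[0.071,0,0.004],"dr":[0,0,0],"hand":-0.85},{"linear":[0.071,0,0.004],"dr":[0,0,0],"hand":-0.85}]'
cat > look.py <<'E'
import sys
from h import *
a=bot.read_camera("top");c=a[160:300,190:370]
cv2.imwrite("pics/%s.png"%sys.argv[1],cv2.resize(c,None,fx=4,fy=4,interpolation=cv2.INTER_CUBIC))
b=a.astype(int);m=((b[...,0]-b[...,1]>35)&(b[...,0]>80)).astype(np.uint8)
m[:,:190]=0;m[:205]=0;m[300:]=0;m[:,340:]=0
n,l,s,_=cv2.connectedComponentsWithStats(m)
for i in range(1,n):
  if s[i,4]<12: continue
  W=np.array([ray("top",p,.024)[:2] for p in np.argwhere(l==i)[:,::-1]])
  u,v=np.linalg.eigh(np.cov(W.T));print(s[i,4],W.mean(0).round(4),"az",round(np.degrees(np.arctan2(v[1,1],v[0,1]))%180),np.sqrt(12*u).round(3))
print(bot.get_obs()["t"],bot.get_obs()["eef_pos"])
E
python3 look.py top2
```

```text
t: 4.4
eef_pos: [0.4965, 0.1184, 0.0043]
tool_rot: [-0.501, 0.501, -0.499, 0.499]
contact_force: [0.2, 0.5, 0.6]
gripper_width: 0.073
t: 5.15
eef_pos: [0.5005, 0.0479, 0.0043]
tool_rot: [-0.501, 0.501, -0.499, 0.499]
contact_force: [0.1, 0.4, -0.5]
gripper_width: 0.073
88 [0.522  0.1876] az 30 [0.014 0.031]
88 [0.4287 0.1657] az 28 [0.014 0.03 ]
5.2 [0.50054478 0.04884659 0.00431447]
```

View pics/top2.png

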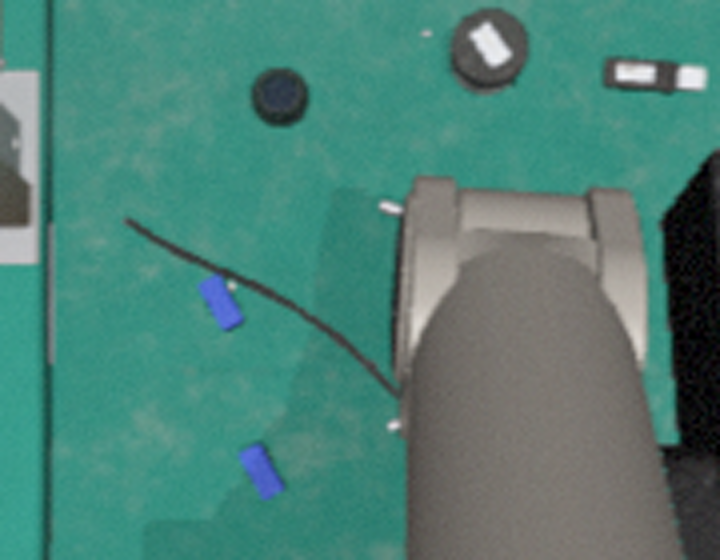

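The other two relays are where they were, and the middle one is hidden under the wrist. Next is the near relay, raked diagonally with the tool turned 45°.

```bash
python3 -m crank '[{"linear":[-0.010,-0.030,0],"dr":[0,0,0],"hand":-0.85},{"linear":[-0.020,-0.060,0],"dr":[0,0,0],"hand":-0.85},{"linear":[-0.045,-0.065,-0.020],"dr":[0,-7,0],"hand":-0.85},{"linear":[-0.070,-0.065,-0.040],"dr":[0,-14,0],"hand":-0.85},{"linear":[-0.095,-0.065,-0.060],"dr":[0,-21,0],"hand":-0.85},{"linear":[-0.120,-0.065,-0.080],"dr":[0,-28,0],"hand":-0.85},{"linear":[-0.146,-0.065,-0.100],"dr":[0,-35,0],"hand":-0.85},{"linear":[-0.146,-0.055,-0.100],"dr":[0,-42,0],"hand":-0.85},{"linear":[-0.146,-0.030,-0.100],"dr":[0,-45,0],"hand":-0.85},{"linear":[-0.146,0,-0.100],"dr":[0,-45,0],"hand":-0.85}]'
python3 - <<'E'
from h import *
a=bot.read_camera("top")
for n in("relay0",):
  for d in bot.place_of("top",n)[:4]: print(n,round(d["score"],2),ray("top",d["xy"]))
E
python3 look.py top3
```

```text
t: 6.03
eef_pos: [0.4005, 0.1974, 0.0051]
tool_rot: [0.657, -0.653, 0.266, -0.267]
contact_force: [1.1, -0.5, 0.0]
gripper_width: 0.073
relay0 0.66 [0.5154 0.1822 0.    ]
relay0 0.57 [0.4966 0.0201 0.    ]
relay0 0.44 [0.4289 0.1597 0.    ]
87 [0.5219 0.1875] az 29 [0.014 0.031]
82 [0.4972 0.0246] az 90 [0.013 0.03 ]
71 [0.4288 0.1651] az 29 [0.011 0.03 ]
6.1833 [0.39860267 0.19470848 0.0033107 ]
```

The middle relay stands in the fence at (0.497, 0.022), 45 mm past the front. Now I push the near one diagonally.

```bash
python3 -m crank '[{"linear":[0.008,0,0],"dr":[0,0,0],"hand":-0.85},{"linear":[0.016,0,0],"dr":[0,0,0],"hand":-0.85},{"linear":[0.028,0,0],"dr":[0,0,0],"hand":-0.85},{"linear":[0.041,0,0],"dr":[0,0,0],"hand":-0.85},{"linear":[0.054,0,0],"dr":[0,0,0],"hand":-0.85},{"linear":[0.067,0,0],"dr":[0,0,0],"hand":-0.85},{"linear":[0.080,0,0],"dr":[0,0,0],"hand":-0.85},{"linear":[0.092,0,0],"dr":[0,0,0],"hand":-0.85},{"linear":[0.102,0,0],"dr":[0,0,0],"hand":-0.85},{"linear":[0.108,0,0],"dr":[0,0,0],"hand":-0.85}]'
python3 look.py top4
```

```text
t: 7.02
eef_pos: [0.478, 0.1174, 0.005]
tool_rot: [0.654, -0.654, 0.269, -0.27]
contact_force: [-0.4, 0.4, 0.3]
gripper_width: 0.08
12 [0.5292 0.1957] az 170 [0.006 0.01 ]
83 [0.4971 0.0248] az 90 [0.013 0.031]
7.0667 [0.47842765 0.11694331 0.00491417]
```

View pics/top4.png

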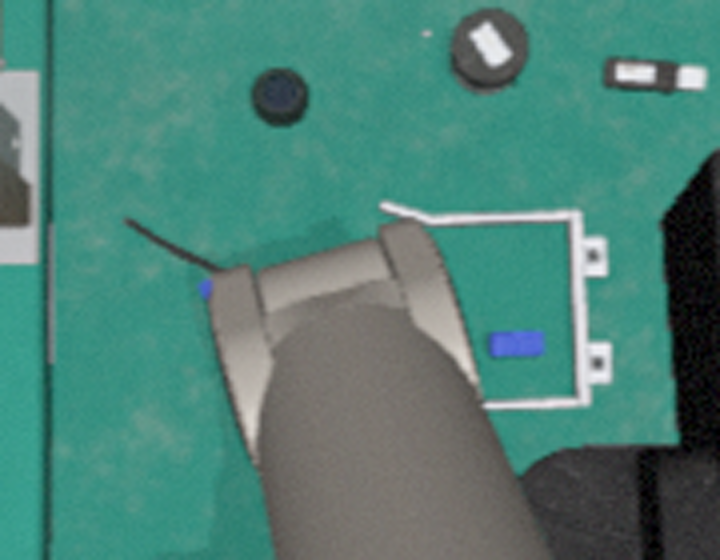

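```bash
python3 -m crank '[{"linear":[0.003,0,0.001],"dr":[0,7,0],"hand":-0.85},{"linear":[0.006,0,0.002],"dr":[0,14,0],"hand":-0.85},{"linear":[0.009,0,0.003],"dr":[0,21,0],"hand":-0.85},{"linear":[0.012,0,0.003],"dr":[0,28,0],"hand":-0.85},{"linear":[0.015,0,0.003],"dr":[0,35,0],"hand":-0.85},{"linear":[0.018,0,0.003],"dr":[0,42,0],"hand":-0.85},{"linear":[0.020,0,0.003],"dr":[0,45,0],"hand":-0.85}]'
python3 -m crank '[{"linear":[0.008,0,0],"dr":[0,0,0],"hand":-0.85},{"linear":[0.016,0,0],"dr":[0,0,0],"hand":-0.85},{"linear":[0.024,0,0],"dr":[0,0,0],"hand":-0.85},{"linear":[0.032,0,0],"dr":[0,0,0],"hand":-0.85},{"linear":[0.040,0,0],"dr":[0,0,0],"hand":-0.85},{"linear":[0.047,0,0],"dr":[0,0,0],"hand":-0.85},{"linear":[0.052,0,0],"dr":[0,0,0],"hand":-0.85},{"linear":[0.052,0,0],"dr":[0,0,0],"hand":-0.85}]'
python3 -m crank '[{"linear":[-0.010,-0.020,0],"dr":[0,0,0],"hand":-0.85},{"linear":[-0.030,-0.060,-0.01],"dr":[0,0,0],"hand":-0.85},{"linear":[-0.060,-0.090,-0.02],"dr":[0,0,0],"hand":-0.85},{"linear":[-0.090,-0.090,-0.03],"dr":[0,0,0],"hand":-0.85},{"linear":[-0.120,-0.090,-0.03],"dr":[0,0,0],"hand":-0.85},{"linear":[-0.150,-0.090,-0.03],"dr":[0,0,0],"hand":-0.85},{"linear":[-0.170,-0.090,-0.03],"dr":[0,0,0],"hand":-0.85},{"linear":[-0.170,-0.090,-0.03],"dr":[0,0,0],"hand":-0.85}]'
python3 look.py top5
```

```text
t: 7.65
eef_pos: [0.4928, 0.1073, 0.0044]
tool_rot: [0.5, -0.5, 0.5, -0.5]
contact_force: [0.5, 0.3, 0.4]
gripper_width: 0.073
t: 8.32
eef_pos: [0.4931, 0.0532, 0.0044]
tool_rot: [-0.501, 0.501, -0.499, 0.499]
contact_force: [-1.2, 0.1, 0.3]
gripper_width: 0.076
t: 8.98
eef_pos: [0.4615, 0.2308, 0.0945]
tool_rot: [0.504, -0.503, 0.497, -0.496]
contact_force: [0.5, 1.0, 0.3]
gripper_width: 0.076
79 [0.5215 0.1876] az 30 [0.013 0.029]
165 [0.4951 0.0277] az 101 [0.023 0.044]
9.0333 [0.46160433 0.22780299 0.0942854 ]
```

View pics/top5.png

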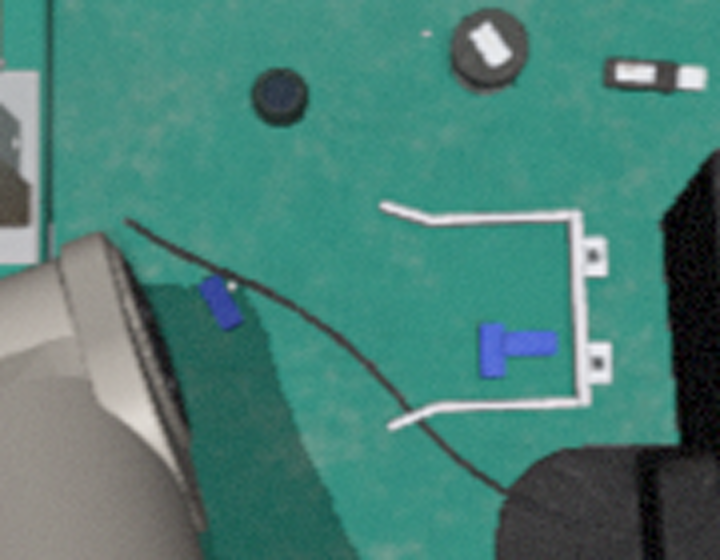

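The two relays form a T in the fence, with the second centred at crop (492,350), about 32 mm inside. For the far relay I lean the wrist 12° away from the post.

```bash
python3 -m crank '[{"linear":[-0.002,0,0.010],"dr":[4,0,0],"hand":-0.85},{"linear":[-0.004,0,0.022],"dr":[8,0,0],"hand":-0.85},{"linear":[-0.004,0.01,0.036],"dr":[12,0,0],"hand":-0.85},{"linear":[-0.004,0.02,0.048],"dr":[12,0,0],"hand":-0.85},{"linear":[-0.004,0.035,0.057],"dr":[12,0,0],"hand":-0.85},{"linear":[-0.004,0.05,0.059],"dr":[12,0,0],"hand":-0.85},{"linear":[-0.004,0.065,0.059],"dr":[12,0,0],"hand":-0.85},{"linear":[-0.004,0.077,0.059],"dr":[12,0,0],"hand":-0.85},{"linear":[-0.004,0.083,0.059],"dr":[12,0,0],"hand":-0.85},{"linear":[-0.004,0.083,0.059],"dr":[12,0,0],"hand":-0.85}]'
python3 -c "
from h import *
o,R=pose();print(R.round(3),o['eef_pos'])"
```

```text
t: 9.87
eef_pos: [0.5203, 0.2274, 0.01]
tool_rot: [0.55, -0.447, 0.444, -0.548]
contact_force: [0.1, 0.7, 0.6]
gripper_width: 0.08
[[ 0.005  0.206  0.979]
 [-1.    -0.001  0.005]
 [ 0.002 -0.979  0.206]] [0.52025593 0.22741949 0.01003704]
```

```bash
python3 -m crank '[{"linear":[0.008,0,0],"dr":[0,0,0],"hand":-0.85},{"linear":[0.016,0,0],"dr":[0,0,0],"hand":-0.85},{"linear":[0.025,0,0.002],"dr":[0,0,0],"hand":-0.85},{"linear":[0.035,0.001,0.003],"dr":[0,0,0],"hand":-0.85},{"linear":[0.045,0.001,0.004],"dr":[0,0,0],"hand":-0.85},{"linear":[0.055,0.001,0.006],"dr":[0,0,0],"hand":-0.85},{"linear":[0.065,0.002,0.008],"dr":[0,0,0],"hand":-0.85},{"linear":[0.075,0.002,0.010],"dr":[0,0,0],"hand":-0.85},{"linear":[0.085,0.003,0.012],"dr":[0,0,0],"hand":-0.85},{"linear":[0.092,0.003,0.014],"dr":[0,0,0],"hand":-0.85}]'
python3 look.py top6
python3 -m crank '[{"linear":[0.008,0,0],"dr":[0,0,0],"hand":-0.85},{"linear":[0.018,0,0.001],"dr":[0,0,0],"hand":-0.85},{"linear":[0.028,0,0.002],"dr":[0,0,0],"hand":-0.85},{"linear":[0.038,0,0.002],"dr":[0,0,0],"hand":-0.85},{"linear":[0.048,0,0.002],"dr":[0,0,0],"hand":-0.85},{"linear":[0.058,0,0.002],"dr":[0,0,0],"hand":-0.85},{"linear":[0.067,0,0.002],"dr":[0,0,0],"hand":-0.85},{"linear":[0.074,0,0.002],"dr":[0,0,0],"hand":-0.85},{"linear":[0.078,0,0.002],"dr":[0,0,0],"hand":-0.85},{"linear":[0.078,0,0.002],"dr":[0,0,0],"hand":-0.85}]'
```

```text
t: 10.7
eef_pos: [0.5389, 0.1397, 0.0141]
tool_rot: [0.554, -0.444, 0.443, -0.547]
contact_force: [-1.0, 7.3, 10.0]
gripper_width: 0.075
162 [0.4952 0.0278] az 100 [0.023 0.043]
10.75 [0.5391412  0.13752832 0.014063  ]
t: 11.58
eef_pos: [0.5419, 0.0592, 0.0144]
tool_rot: [0.553, -0.444, 0.442, -0.549]
contact_force: [0.6, 2.5, 11.4]
gripper_width: 0.074
```

A 10 N upward force showed up, so I lift, back off and look.

```bash
python3 -m crank '[{"linear":[-0.004,-0.010,0],"dr":[0,0,0],"hand":-0.85},{"linear":[-0.010,-0.030,-0.004],"dr":[0,0,0],"hand":-0.85},{"linear":[-0.030,-0.060,-0.010],"dr":[-4,0,0],"hand":-0.85},{"linear":[-0.060,-0.090,-0.02],"dr":[-8,0,0],"hand":-0.85},{"linear":[-0.090,-0.090,-0.03],"dr":[-12,0,0],"hand":-0.85},{"linear":[-0.120,-0.090,-0.04],"dr":[-12,0,0],"hand":-0.85},{"linear":[-0.145,-0.090,-0.05],"dr":[-12,0,0],"hand":-0.85},{"linear":[-0.160,-0.090,-0.06],"dr":[-12,0,0],"hand":-0.85},{"linear":[-0.160,-0.090,-0.06],"dr":[-12,0,0],"hand":-0.85}]'
python3 look.py top7
```

```text
t: 12.33
eef_pos: [0.4573, 0.2221, 0.0874]
tool_rot: [-0.503, 0.503, -0.498, 0.496]
contact_force: [0.0, 0.8, 0.5]
gripper_width: 0.071
156 [0.5395 0.0639] az 33 [0.026 0.029]
163 [0.4951 0.0279] az 101 [0.023 0.043]
12.3833 [0.458534   0.21985224 0.08757651]
```

View pics/top7.png

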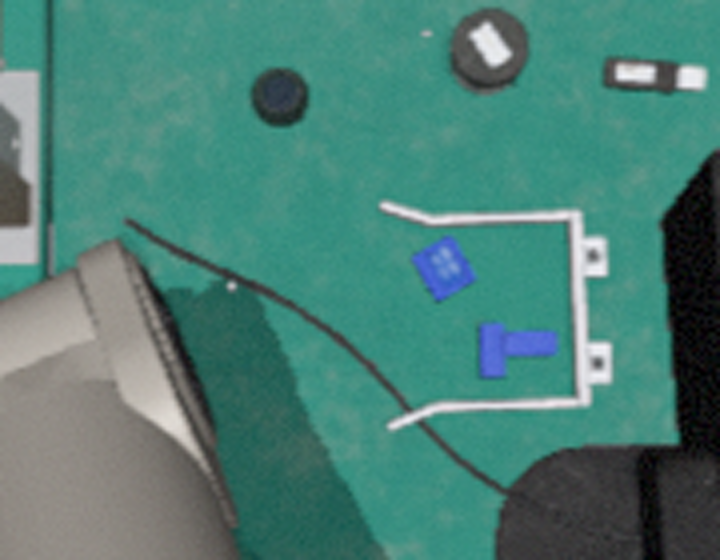

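The relay tipped onto its broad side, which does no harm. It is at crop (443,268), near the front line. I'll push it in upright and low.

```bash
python3 -m crank '[{"linear":[0.020,0,0.015],"dr":[0,0,0],"hand":-0.85},{"linear":[0.045,0,0.035],"dr":[0,0,0],"hand":-0.85},{"linear":[0.070,0,0.055],"dr":[0,0,0],"hand":-0.85},{"linear":[0.093,0,0.071],"dr":[0,0,0],"hand":-0.85},{"linear":[0.104,0.010,0.079],"dr":[0,0,0],"hand":-0.85},{"linear":[0.105,0.035,0.080],"dr":[0,0,0],"hand":-0.85},{"linear":[0.105,0.060,0.080],"dr":[0,0,0],"hand":-0.85},{"linear":[0.105,0.076,0.080],"dr":[0,0,0],"hand":-0.85},{"linear":[0.105,0.083,0.080],"dr":[0,0,0],"hand":-0.85},{"linear":[0.105,0.083,0.080],"dr":[0,0,0],"hand":-0.85}]'
```

```text
t: 13.22
eef_pos: [0.5397, 0.1122, 0.0033]
tool_rot: [-0.5, 0.502, -0.499, 0.499]
contact_force: [0.2, -0.0, 0.5]
gripper_width: 0.073
```

```bash
python3 -m crank '[{"linear":[0.006,0,0],"dr":[0,0,0],"hand":-0.85},{"linear":[0.014,0,0],"dr":[0,0,0],"hand":-0.85},{"linear":[0.022,0,0],"dr":[0,0,0],"hand":-0.85},{"linear":[0.030,0,-0.001],"dr":[0,0,0],"hand":-0.85},{"linear":[0.038,0,-0.001],"dr":[0,0,0],"hand":-0.85},{"linear":[0.046,0,-0.002],"dr":[0,0,0],"hand":-0.85},{"linear":[0.054,0,-0.002],"dr":[0,0,0],"hand":-0.85},{"linear":[0.060,0,-0.002],"dr":[0,0,0],"hand":-0.85},{"linear":[0.062,0,-0.002],"dr":[0,0,0],"hand":-0.85},{"linear":[0.062,0,-0.002],"dr":[0,0,0],"hand":-0.85}]'
python3 -m crank '[{"linear":[-0.010,-0.010,0],"dr":[0,0,0],"hand":-0.85},{"linear":[-0.020,-0.040,-0.005],"dr":[0,0,0],"hand":-0.85},{"linear":[-0.040,-0.070,-0.020],"dr":[0,0,0],"hand":-0.85},{"linear":[-0.065,-0.090,-0.04],"dr":[0,0,0],"hand":-0.85},{"linear":[-0.095,-0.100,-0.06],"dr":[0,0,0],"hand":-0.85},{"linear":[-0.125,-0.100,-0.075],"dr":[0,0,0],"hand":-0.85},{"linear":[-0.150,-0.100,-0.085],"dr":[0,0,0],"hand":-0.85},{"linear":[-0.165,-0.100,-0.085],"dr":[0,0,0],"hand":-0.85},{"linear":[-0.165,-0.100,-0.085],"dr":[0,0,0],"hand":-0.85}]'
python3 look.py top8
python3 -c "
from h import *
for n in('jar','loupe','dongle','relay0'):
  for d in bot.place_of('top',n)[:3 if n=='relay0' else 1]: print(n,d['xy'],ray('top',d['xy']))"
```

```text
t: 14.05
eef_pos: [0.5391, 0.0513, 0.0042]
tool_rot: [-0.501, 0.501, -0.499, 0.499]
contact_force: [-0.2, 0.3, 0.0]
gripper_width: 0.078
t: 14.8
eef_pos: [0.4519, 0.2217, 0.1045]
tool_rot: [0.504, -0.503, 0.497, -0.496]
contact_force: [0.4, 0.7, 0.9]
gripper_width: 0.075
156 [0.5293 0.0308] az 165 [0.026 0.029]
161 [0.4953 0.0278] az 100 [0.023 0.043]
14.85 [0.45246827 0.21914906 0.10436183]
jar [307.9, 178.9] [0.6507 0.0442 0.    ]
loupe [259.1, 183.3] [0.6417 0.1558 0.    ]
dongle [353.3, 180.5] [ 0.6458 -0.0592  0.    ]
relay0 [323.2, 248.0] [0.4927 0.0126 0.    ]
relay0 [309.9, 232.1] [0.5289 0.0418 0.    ]
relay0 [312.1, 248.0] [0.493  0.0375 0.    ]
```

View pics/top8.png

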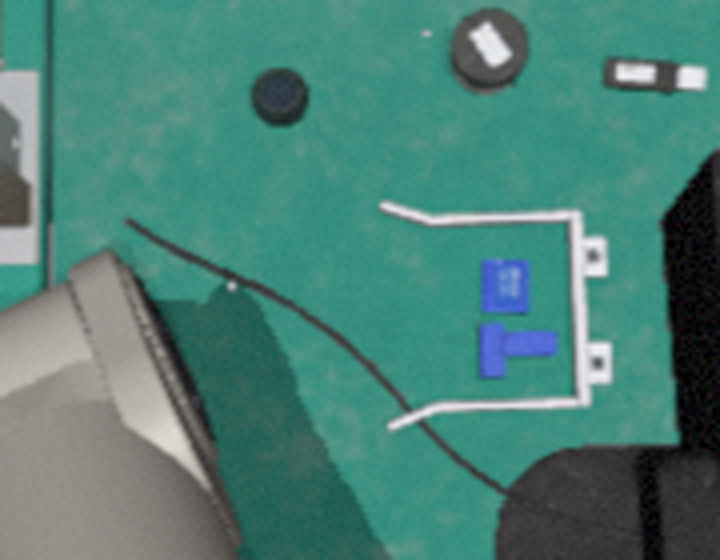

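All three relays are well inside: the tipped one's centre is at crop (505,287), and the least deep is the cross-piece of the T at crop (492,350), about 3 cm in. The jar, loupe and dongle are unmoved and the hand is clear.

```bash
python3 -c "
from station import bot
print(bot.hand_in())"
```

```text
the job is handed in; nothing more can be done
None
```

All three relays are in the catch fence, pushed along the bench one at a time with the nearly shut fingertips. I handed the job in at about 15 s on the robot's clock, out of the 67 s allowed.

- **Depth:** The last top-camera check put the relay centres about 3, 3.5 and 5 cm past the wing roots, against the 2 cm asked. The calibration is good to about 2 mm.
- **Things to leave alone:** The jar, the loupe and the plug-in stick were where they were at the start, to within the few millimetres the measurement allows.
- **Robot:** The hand was about 10 cm above the bench, away from the fence and touching nothing.
- **What went wrong:** While I pushed the third relay with the tool leaned 12° away from the post, it tipped onto its broad side and pushed up on the fingers with about 11 N. That first push left it only about 5 mm inside, so I gave it a second, low push with the tool upright. It lies flat in the fence.
- **Disagreement in the last check:** The network's point for the relay lying flat was about 1 cm nearer the front than the measured middle of its blue patch. Even that nearer point is about 2.6 cm inside.

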